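# Fit a capacitor and show the board's leads to the inspection camera

## Robot

A 6-joint arm with a two-finger parallel gripper is mounted at the origin on the work surface. World frame = base frame: x ahead of the robot, y to its left, z up, the work surface at z = 0. Lengths are in m, angles in rad, forces in N, time in s.
With the tool pointing down it reaches from about 0.275 to 0.825 m from the base axis. Payload 5.2 kg.
Tool frame: the origin (TCP) lies midway between the tips of the shut fingers; the grasp point (between the pads) lies 19 mm behind it; x points along the fingers, y is the direction in which the jaws open and shut, and the axes are right-handed (so a half turn about x gives the same grasp; the last joint's range is limited). The gripper opens to 93 mm and grips with 3 to 60 N. Pads are 15 mm wide; open, the fingers measure 128 mm over their backs; the gripper's body (75 mm by 188 mm) begins 65 mm behind the grasp point.
Start: joints at [0.945, 0.259, 1.535, -0, 1.348, -0.203], TCP at [0.226, 0.502, 0.219] pointing down, gripper open.
Joint ranges: [-3.14, 3.14], [-0.91, 2.08], [0.19, 2.58], [-1.22, 4.36], [0.22, 2.71], [-3.12, 3.12]. Speed limits (rad/s): [2.57, 2.57, 3.14, 3.14, 3.14, 3.14].

## Interface

Orientations are given as [roll, pitch, yaw] about the fixed x, y, z axes, in that order (R = Rz(yaw) Ry(pitch) Rx(roll)).
In Python, from cell import arm gives the robot as it stands.
- The arm moves only by the tool servo_tool, never from a script. Its argument "moves" is a list of rows, each an object with "dp": the shift along the tool's x, y, z in m, a list of three; "twist": the turn, a rotation vector about the tool's x, y, z in rad, a list of three. A call has 1 to 20 rows; each row is the pose to reach, as a shift and turn from the pose measured when the call began, along the tool's axes at that moment; what a row does not reach only later rows make up. A row lasts 1/8 s, in which the tool goes at most 62.5 mm and 10.7 degrees, less where a joint would pass 70% of its speed; a pose out of reach is approached as far as the arm can. A call with a gripper value outside its range is refused whole. "gripper" is the opening, from 0 (shut) to 1 (fully open), set as the call begins (left out, the last holds). The fingers move at their own pace and stop on an object; "grip_force" is the grip in N (left out, the last holds). Time passes only in rows, so rows that repeat a pose let the fingers close. It gives the time, the measured TCP pose, the force and the opening at its end, in the units of the state.
- arm.get_obs(): the state, without advancing time (a new reading comes with each control period).
- arm.capture(name): name is "scene" or "top" or "wrist"; returns a dict with "image" (420x560x3 uint8, red, green, blue), "vfov" (degrees; the focal length in pixels is half the picture's height over the tangent of half this angle, whatever the lens; pixels are square), "cx", "cy" (the principal point, pixels), "k1" (the pictures are not rectified: a ray, as slopes to the right and down, at radius r is drawn at 1 + k1 r^2 times it, then the intrinsics apply), "extrinsics" (4x4, takes a point from world to camera coordinates). Camera axes: x right, y up, looking along -z (the intrinsics and any distortion apply to the point x, -y, -z); pixel columns grow to the right and rows downward; lengths in m; the calibration is good to about 2 mm. A picture is of the moment at which its call begins. There is no depth.
- arm.close_job(): hands the job in, once; it reports no verdict.
Trained networks look in the newest picture that a camera, given by its name, has taken for a name from the list of things; names that differ only in an ending like _2 or _b are one class to them, and where a whole thing is asked for, a point or a joint stands for the part that bears it (a point fixed in the world has none). Each returns a list of dicts, best first, with "confidence" (0 to 1); they miss things now and then, are a little off and sometimes report something else, mostly with a low value. They report only what shows in the picture. A call takes as long as a camera call. They do not tell look-alikes from the thing itself.
- arm.find_in(camera, query): "position" ([column, row] in pixels, amid what is visible of it).
- arm.silhouettes(camera, query): "mask" (420x560 bool, what is visible of it) and "position" ([column, row] in pixels, amid what is visible of it).
- arm.tip_of(camera, query): "position" ([column, row] in pixels: a listed point, or the origin of a listed thing).
The state is a dict: "time_s": time; "joint_pos": joint angles; "joint_vel": joint speeds; "joint_efforts": joint torques, N m; "tcp_pos": TCP position; "orientation": TCP orientation; "contact_force": force on the tool from outside, world axes, zero at the start; "moment": the same for the moment, N m; "grip_width": finger opening in m.
Only numpy, scipy, OpenCV 4.12 (cv2) and the standard library are available. Lean on these libraries where they do the work, as an engineer would, in place of code of your own. Each camera call takes 0.05 s, during which the arm holds its last target. There are 200 camera calls.

## Task

Take the box-shaped capacitor from the foam pad and push it fully home into the empty white frame on the circuit board, while the board lies in its holder. Then lift the board out of the holder and show its underside to the bench inspection camera, so the leads can be checked: square to the lens, centred on it, the long side of the board level across the camera's view, and the underside 100 mm from the front of the lens. Finish while still holding the board steady there in the gripper (do not put it down or let go), with the capacitor still home; leave the other parts and tools where they are and do not touch the camera.

Things in the scene. Friction and masses are not known exactly. Their poses are not given: they have to be found in the camera images.
- capacitor (a point): Box capacitor: plain grey upright block, 20 (x) by 30 (y) by 30 mm tall (z), 35 g, on the foam pad; its thin wire leads pass freely through foam and board. Lowest 2.5 mm stepped in 0.7 mm all round. Not polarised: either way round is right. Point: its centre, 15 mm above its underside. Hold it by its narrow ends (closing along y, 30 mm), upper half, to clear the board's frame and terminals.
- board (a point): Dark green circuit board, 56 (x) by 100 (y) by 2.4 mm, 130 g, in the holder, parts side up (z). A grey screw-terminal row, 64 mm long, 10 deep, 14 high, stands mid-way along each long edge, outer faces flush with the edges: hold it there, closing along x (56 mm). Gap between rows 36 mm. Point: middle of the board, 9 mm above its underside (half-way up the rows). Both ways round are alike.
- frame (a point): The empty white frame in the middle of the board: outside 33 (x) by 43 mm (y), 9 mm high above the board's top face, opening 23 by 33 mm with chamfered edges, open down to the top face. Home, the capacitor's underside rests on that face, its long side along the board's. Point: centre of the opening on the top face, 6.6 mm below the board's point; the home capacitor's centre is 15 mm above it. Same axes as the board.
- holder: Board holder, fixed: steel base 100 by 170 mm (y), 8 mm thick, with an aluminium jaw at each short end of the board. Ledges carry the board's underside 40 mm above the bench; lips to 48 mm locate it with about 2 mm of play. Between the jaws (90 mm clear) only two rods lie under the board, below 24 mm, so its long sides are free for fingers. Origin: on the bench, below the board's middle; y along its length.
- focus (a point): Point on the inspection camera's line of sight, 100 mm in front of the lens and 229 mm above the bench, where the middle of the board's underside belongs. z: along the line of sight from the lens, up and tipped 18 degrees towards the robot's side; y: level, across the view; x: up and away from the robot. The board is shown with its x, y, z along these, or turned half round about z.
- camera: Inspection camera, fixed, looking up and tipped towards the robot: a grey box between two aluminium cheeks on a dark base 110 mm square, black lens inside a white ring light 74 mm across. Origin: on the bench under the middle of the base; y as the view's y. The lens front is 134 mm above the bench and 19 mm along -x from the origin; all of it is below 150 mm. Not to be touched.
- pad: Pink antistatic foam pad, fixed, 190 (x) by 80 (y) by 20 mm thick; origin at the middle of its underside. The box capacitor, a round capacitor and a flat relay stand on it, in any order, about at -60, 0 and +60 mm along its x. Pad and camera are on opposite sides of the holder, either way.
- round_capacitor (a point): A round black electrolytic capacitor, 25 mm in diameter, 34 mm tall, on the foam pad: not wanted, leave it. Point at its centre.
- flat_relay (a point): A low square black relay, 28 by 28 mm, 16 mm tall, on the foam pad: not wanted, leave it. Point at its centre.
- solder_spool (a point): A spool of solder, 60 mm in diameter, 45 mm tall, standing on the bench: leave it. Point at its centre.
- small_spool (a point): A small flat spool of solder, 54 mm in diameter, 18 mm high, lying on the bench: leave it. Point at its centre.
- driver_grip (a point): A screwdriver lying on the bench, 160 mm long: leave it. Point on its handle.
- side_cutters (a point): A pair of side cutters lying on the bench, about 130 mm long, 10 mm high: leave them. Point at the pivot.
Things that resemble listed ones, but are neither listed nor needed, are in the scene too. What is shaped like the holder but red is not meant.

How it is judged:
On the way, in this order (a step that is already met when the one before it is completed fails the run):
1. the box capacitor stands fully home in the frame, with the board lying in its holder (x of capacitor in the frame of board between -0.003 and 0.003 m and y of capacitor in the frame of board between -0.003 and 0.003 m and z of capacitor in the frame of board between 0.006 and 0.0104 m and angle between the z axis of capacitor and the z axis of board, either way round below 0.1 rad and z of board in the frame of holder between 0.045 and 0.053 m and horizontal distance between board and holder below 0.008 m and contact force between the fingers and box_capacitor below 0.3 N), for 0.2 s.
2. the board is lifted clear of the holder with the capacitor home (x of capacitor in the frame of board between -0.003 and 0.003 m and y of capacitor in the frame of board between -0.003 and 0.003 m and z of capacitor in the frame of board between 0.006 and 0.0104 m and angle between the z axis of capacitor and the z axis of board, either way round below 0.1 rad and z of board in the frame of holder above 0.075 m), for 0.1 s.
At the end, for the whole second after the job is handed in: The gripper holds the board still in the air, touching neither holder nor camera: underside centre within 12 mm of the line of sight each way and 88 to 112 mm from the lens, square to it and long side level across the view within 8 degrees, the capacitor home within 2 mm (x of capacitor in the frame of board between -0.003 and 0.003 m and y of capacitor in the frame of board between -0.003 and 0.003 m and z of capacitor in the frame of board between 0.006 and 0.0104 m and angle between the z axis of capacitor and the z axis of board, either way round below 0.1 rad and x of board in the frame of focus between -0.012 and 0.012 m and y of board in the frame of focus between -0.012 and 0.012 m and z of board in the frame of focus between -0.003 and 0.021 m and angle between the z axis of board and the z axis of focus, either way round below 0.14 rad and angle between the y axis of board and the y axis of focus, either way round below 0.14 rad and angle between board's own z axis and vertical below 0.8 rad and contact force between the fingers and circuit_board above 1 N and contact force between circuit_board and holder below 0.1 N and contact force between circuit_board and camera below 0.1 N and linear speed of circuit_board below 0.02 m/s and angular speed of circuit_board below 0.2 rad/s); the arm keeps its last pose, push and grip.
It fails at once if the camera is touched (more than 1 N) (contact force between camera and anything else above 1 N).
It fails at once if another part or tool is moved more than 20 mm (distance of any of round_capacitor, flat_relay, solder_spool, small_spool, driver_grip, side_cutters from where it was at the start of the episode above 0.02 m).
It also fails if it takes over 54 s, if anything falls off the work surface, if the arm or the gripper's body presses on something with over 40 N, if the wrist force passes 120 N, or if a joint passes its speed limit or range.

## Working session

There is one attempt and no reset: what is moved stays moved. The work goes in short steps, Python scripts to look and compute and a tool call to move; the robot and the scene stay as the last step left them, time stands still between calls to the robot, and variables do not carry over. Pictures are saved under pics/ and viewed, about 8 in all and at most 12, crops included, and the job is handed in when it is done.

Besides the shell and the picture viewer there is one more tool, called after ">>>" in YAML: its name, and indented under it one key for each argument. servo_tool: Moves the arm, as the interface text tells. Its arguments: {"type":"object","properties":{"moves":{"type":"array"},"gripper":{"type":"number"},"grip_force":{"type":"number"}},"required":["moves"]}

```bash
ls; mkdir -p pics
cat > h.py <<'E'
import numpy as np, cv2
from cell import arm
from scipy.spatial.transform import Rotation as R
def ray(c,uv):
    f=c["image"].shape[0]/2/np.tan(np.radians(c["vfov"])/2)
    d=np.array([(uv[0]-c["cx"])/f,(uv[1]-c["cy"])/f]);s=d.copy()
    for _ in range(30): s=d/(1+c["k1"]*(s@s))
    E=np.array(c["extrinsics"]);Rm=E[:3,:3];o=-Rm.T@E[:3,3]
    return o,Rm.T@np.array([s[0],-s[1],-1.])
def onz(c,uv,z):
    o,d=ray(c,uv);return o+d*(z-o[2])/d[2]
def proj(c,P):
    f=c["image"].shape[0]/2/np.tan(np.radians(c["vfov"])/2)
    E=np.array(c["extrinsics"]);p=E[:3,:3]@np.array(P)+E[:3,3]
    s=np.array([p[0],-p[1]])/-p[2];s=s*(1+c["k1"]*(s@s));return s*f+[c["cx"],c["cy"]]
def save(c,n): cv2.imwrite("pics/"+n,cv2.cvtColor(c["image"],cv2.COLOR_RGB2BGR))
def tool():
    o=arm.get_obs();return np.array(o["tcp_pos"]),R.from_euler("xyz",o["orientation"])
def togo(p,Rt):
    p0,R0=tool();return np.round(R0.inv().apply(np.array(p)-p0),4),np.round((R0.inv()*Rt).as_rotvec(),4)
E
cat > a.py <<'E'
from h import *
Z=dict(capacitor=.035,board=.049,frame=.0424,holder=0,focus=.229,camera=0,pad=0,round_capacitor=.037,flat_relay=.028,solder_spool=.0225,small_spool=.009,driver_grip=.012,side_cutters=.005)
for n in("top","scene"):
    c=arm.capture(n);save(c,n+"0.png")
    for q,z in Z.items():
        for r in arm.tip_of(n,q)[:3]:
            print(n,q,np.round(r["confidence"],2),np.round(r["position"]),np.round(onz(c,r["position"],z),3)[:2])
print(arm.get_obs())
E
python3 a.py
```

```text
pics
top capacitor 0.65 [198. 210.] [0.486 0.248]
top board 0.64 [270. 216.] [0.468 0.012]
top board 0.61 [269. 215.] [0.47  0.017]
top frame 0.96 [271. 216.] [0.468 0.009]
top frame 0.32 [270. 218.] [0.463 0.013]
top holder 0.94 [146. 288.] [0.226 0.42 ]
top holder 0.77 [214. 269.] [0.291 0.196]
top holder 0.65 [344. 256.] [ 0.34  -0.232]
top focus 0.64 [360. 194.] [ 0.526 -0.248]
top camera 0.55 [352. 186.] [ 0.574 -0.26 ]
top pad 0.85 [195. 190.] [0.552 0.267]
top pad 0.51 [196. 171.] [0.619 0.263]
top round_capacitor 0.47 [198. 194.] [0.535 0.25 ]
top flat_relay 0.68 [270. 219.] [0.459 0.011]
top flat_relay 0.64 [196. 208.] [0.49  0.256]
top flat_relay 0.53 [198. 172.] [0.609 0.253]
top solder_spool 0.41 [198. 172.] [0.611 0.252]
top small_spool 0.72 [239. 131.] [0.755 0.123]
top driver_grip 0.67 [148. 237.] [0.395 0.418]
top driver_grip 0.52 [270. 217.] [0.465 0.013]
top side_cutters 0.63 [418. 236.] [ 0.411 -0.478]
top side_cutters 0.63 [238. 130.] [0.757 0.126]
top side_cutters 0.35 [197. 193.] [0.542 0.258]
scene capacitor 0.49 [359. 281.] [0.472 0.252]
scene board 0.55 [294.
[... 848 characters left out ...]
   -0.478]
{'time_s': 1.4, 'joint_pos': array([ 9.45210398e-01,  2.58593622e-01,  1.53502301e+00,  4.82868861e-06,
        1.34802163e+00, -2.02832644e-01]), 'joint_vel': array([ 1.71202946e-03, -3.82907510e-04,  8.89126227e-04, -1.05920748e-03,
       -1.38727847e-03, -4.66633718e-05]), 'joint_efforts': array([-3.92779830e-04, -4.37206078e+01, -2.84306395e+01,  7.19702058e-02,
        3.13218590e-02, -2.11130288e-05]), 'tcp_pos': array([0.22563471, 0.50157044, 0.21864692]), 'orientation': array([-1.87652406,  1.57075048, -2.29927841]), 'contact_force': array([ 0.82644112,  0.36290941, -0.03710998]), 'moment': array([-0.00110461,  0.02485191,  0.01752347]), 'grip_width': 0.09301194839647155}
```

```bash
python3 -c "
import cv2,numpy as np
a=cv2.imread('pics/top0.png')[110:310,120:440];cv2.imwrite('pics/t1.png',cv2.resize(a,(800,500),interpolation=cv2.INTER_CUBIC))
a=cv2.imread('pics/scene0.png')[130:370,150:450];cv2.imwrite('pics/s1.png',cv2.resize(a,(750,600),interpolation=cv2.INTER_CUBIC))"
```

```text
(no output)
```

View pics/t1.png

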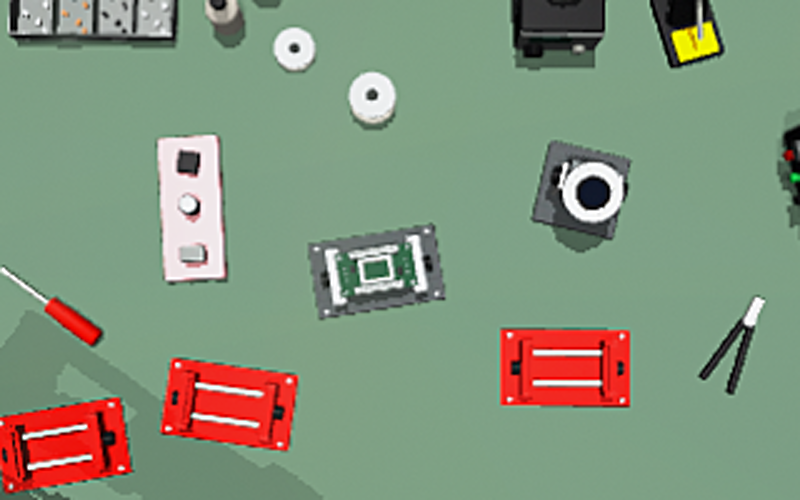

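View pics/s1.png

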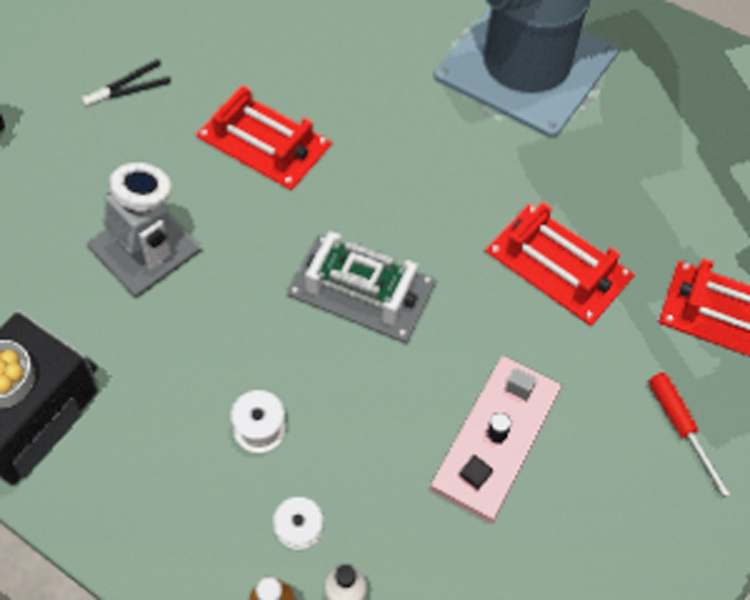

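Run:
```python
from h import *
c=arm.capture("wrist");save(c,"w0.png")
p,r=tool();E=np.array(c["extrinsics"]);o=-E[:3,:3].T@E[:3,3]
print("tool axes\n",r.as_matrix().round(3));print("cam in tool",r.inv().apply(o-p).round(4));print("cam axes in tool(cols)",(r.as_matrix().T@E[:3,:3].T).round(3),c["vfov"])
def down(yaw): # tool x down, tool y at yaw
    y=np.array([np.cos(yaw),np.sin(yaw),0]);x=np.array([0,0,-1.]);return R.from_matrix(np.c_[x,y,np.cross(x,y)])
for d in(90,-90): print(d,togo([.486,.248,.2],down(np.radians(d))))
print(arm.get_obs()["time_s"])
```

```text
tool axes
 [[-0.     0.41   0.912]
 [-0.     0.912 -0.41 ]
 [-1.    -0.     0.   ]]
cam in tool [-0.1676  0.001  -0.0721]
cam axes in tool(cols) [[ 0.     0.266 -0.964]
 [ 1.    -0.     0.   ]
 [-0.    -0.964 -0.266]] 64.73983997062578
90 (array([ 0.0186, -0.1244,  0.3415]), array([-0.4228, -0.    ,  0.    ]))
-90 (array([ 0.0186, -0.1244,  0.3415]), array([2.7188, 0.    , 0.    ]))
1.45
```

>>> servo_tool:
  moves:
    - {"dp": [0.02,-0.124,0.341],"twist": [-0.423,0,0]}
    - {"dp": [0.02,-0.124,0.341],"twist": [-0.423,0,0]}
    - {"dp": [0.03,-0.124,0.341],"twist": [-0.423,0,0]}
    - {"dp": [0.04,-0.124,0.341],"twist": [-0.423,0,0]}
    - {"dp": [0.05,-0.124,0.341],"twist": [-0.423,0,0]}
    - {"dp": [0.05,-0.124,0.341],"twist": [-0.423,0,0]}
    - {"dp": [0.05,-0.124,0.341],"twist": [-0.423,0,0]}
    - {"dp": [0.05,-0.124,0.341],"twist": [-0.423,0,0]}
    - {"dp": [0.05,-0.124,0.341],"twist": [-0.423,0,0]}

```text
time_s: 2.58
tcp_pos: [0.4849, 0.2498, 0.1691]
orientation: [1.26, 1.57, 1.262]
contact_force: [0.2, 0.7, 0.0]
grip_width: 0.0928
```

```bash
cat > b.py <<'E'
from h import *
import sys
q,z,name=sys.argv[1],float(sys.argv[2]),sys.argv[3]
c=arm.capture("wrist");save(c,name);np.save(name[:-4],c,allow_pickle=True)
for r in arm.silhouettes("wrist",q)[:2]:
    m=r["mask"].astype(np.uint8);pts=np.argwhere(m)[:,::-1].astype(float)
    W=np.array([onz(c,p,z)[:2] for p in pts]).astype(np.float32)
    k=cv2.minAreaRect((W*1000));print(q,r["confidence"],r["position"],"rect mm",k,m.sum())
for r in arm.tip_of("wrist",q)[:2]: print("tip",r["confidence"],r["position"],onz(c,r["position"],z).round(4))
print(tool()[0],arm.get_obs()["time_s"])
E
python3 b.py capacitor .05 w1.png
```

```text
capacitor 0.84 [282.8, 201.3] rect mm ((479.6382751464844, 252.86141967773438), (25.613393783569336, 30.703948974609375), 5.337839126586914) 927
tip 0.78 [281.8, 198.9] [0.4822 0.2531 0.05  ]
[0.48503127 0.24979822 0.16916819] 2.725
```

View pics/w1.png

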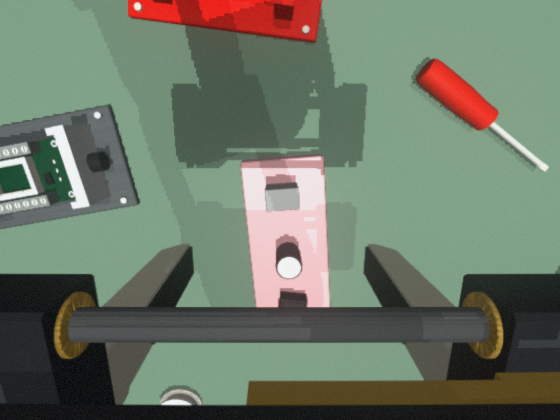

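```bash
cat >> h.py <<'E'
from scipy.optimize import minimize
def boxfit(c,m,x0,L,W,zs,S=4):
    "fit x,y,yaw (mm,mm,deg) of upright box (W along own x, L along own y) to mask m by IoU"
    M=cv2.resize(m.astype(np.float32),None,fx=S,fy=S)
    def f(v):
        a=np.radians(v[2]);ca,sa=np.cos(a),np.sin(a)
        P=[proj(c,[v[0]/1e3+ca*x-sa*y,v[1]/1e3+sa*x+ca*y,z]) for x in(-W/2,W/2) for y in(-L/2,L/2) for z in zs]
        h=cv2.convexHull(np.array(P,np.float32));k=np.zeros(M.shape,np.float32)
        cv2.fillConvexPoly(k,np.round(((h+.5)*S-.5)*16).astype(np.int32),1,shift=4)
        return -np.minimum(k,M).sum()/np.maximum(k,M).sum()
    r=min((minimize(f,x0+np.array(d),method="Nelder-Mead",options=dict(initial_simplex=x0+np.array(d)+np.array([[0,0,0],[5,0,0],[0,5,0],[0,0,6.]]))) for d in([0,0,0],[2,-2,4],[-2,2,-4.])),key=lambda r:r.fun)
    return r.x.round(2),round(-r.fun,3)
E
python3 - <<'E'
from h import *
c=np.load("w1.npy",allow_pickle=True).item()
hsv=cv2.cvtColor(c["image"],cv2.COLOR_RGB2HSV)
print(hsv[184:216:3,283].tolist());print(hsv[198,255:312:4].tolist())
m=np.zeros(hsv.shape[:2],bool);m[178:222,254:312]=hsv[178:222,254:312,1]<25
n,l,s,_=cv2.connectedComponentsWithStats(m.astype(np.uint8));i=1+s[1:,4].argmax();m=l==i;print(s[i])
print(boxfit(c,m,np.array([482,252,0.]),.03,.02,(.02,.05)))
E
```

```text
[[7, 26, 87], [13, 20, 88], [45, 3, 176], [45, 6, 176], [60, 4, 175], [50, 4, 177], [53, 6, 176], [50, 4, 176], [50, 4, 175], [178, 39, 236], [179, 37, 241]]
[[178, 14, 241], [178, 14, 240], [176, 15, 240], [68, 5, 195], [45, 6, 178], [60, 4, 179], [53, 6, 177], [68, 6, 179], [38, 6, 177], [38, 6, 176], [36, 7, 175], [178, 20, 206], [176, 15, 242], [178, 14, 241], [176, 15, 241]]
[ 254  178   58   33 1644]
(array([481.74, 264.18,   2.1 ]), np.float64(0.529))
```

Run:
```python
from h import *
c=np.load("w1.npy",allow_pickle=True).item()
hsv=cv2.cvtColor(c["image"],cv2.COLOR_RGB2HSV)
m=np.zeros(hsv.shape[:2],bool);a=hsv[178:222,254:312].astype(int);m[178:222,254:312]=(a[...,2]<203)&((a[...,1]<13)|(a[...,2]<110))
n,l,s,_=cv2.connectedComponentsWithStats(m.astype(np.uint8));i=1+s[1:,4].argmax();m=l==i;print(s[i])
v,q=boxfit(c,m,np.array([482,252,0.]),.03,.02,(.02,.05));print(v,q)
y=np.radians(90+v[2]);Y=np.array([np.cos(y),np.sin(y),0]);X=np.array([0,0,-1.])
print(togo([v[0]/1e3,v[1]/1e3,.033],R.from_matrix(np.c_[X,Y,np.cross(X,Y)])))
```

```text
[265 183  34  28 856]
[482.64 253.31   3.98] 0.892
(array([ 0.1362,  0.0035, -0.0025]), array([-0.0672,  0.0007, -0.0003]))
```

>>> servo_tool:
  moves:
    - {"dp": [0.04,0.0035,-0.0025],"twist": [-0.067,0,0]}
    - {"dp": [0.08,0.0035,-0.0025],"twist": [-0.067,0,0]}
    - {"dp": [0.11,0.0035,-0.0025],"twist": [-0.067,0,0]}
    - {"dp": [0.13,0.0035,-0.0025],"twist": [-0.067,0,0]}
    - {"dp": [0.136,0.0035,-0.0025],"twist": [-0.067,0,0]}
    - {"dp": [0.136,0.0035,-0.0025],"twist": [-0.067,0,0]}
    - {"dp": [0.136,0.0035,-0.0025],"twist": [-0.067,0,0]}

```text
time_s: 3.6
tcp_pos: [0.4833, 0.2538, 0.0343]
orientation: [0.257, 1.568, 0.326]
contact_force: [-0.0, -0.0, 0.8]
grip_width: 0.093
```

>>> servo_tool:
  moves:
    - {"dp": [0,0,0],"twist": [0,0,0]}
    - {"dp": [0,0,0],"twist": [0,0,0]}
    - {"dp": [0,0,0],"twist": [0,0,0]}
    - {"dp": [0,0,0],"twist": [0,0,0]}
    - {"dp": [0,0,0],"twist": [0,0,0]}
    - {"dp": [0,0,0],"twist": [0,0,0]}
    - {"dp": [0,0,0],"twist": [0,0,0]}
  gripper: 0.22
  grip_force: 15

```text
time_s: 4.47
tcp_pos: [0.4833, 0.2538, 0.0342]
orientation: [0.269, 1.568, 0.339]
contact_force: [-0.2, -0.4, -0.4]
grip_width: 0.0298
```

>>> servo_tool:
  moves:
    - {"dp": [-0.05,0,0],"twist": [0,0,0]}
    - {"dp": [-0.1,-0.01,0],"twist": [0,0,0]}
    - {"dp": [-0.136,-0.06,0.01],"twist": [-0.075,0,0]}
    - {"dp": [-0.136,-0.11,0.02],"twist": [-0.075,0,0]}
    - {"dp": [-0.136,-0.16,0.03],"twist": [-0.075,0,0]}
    - {"dp": [-0.136,-0.21,0.033],"twist": [-0.075,0,0]}
    - {"dp": [-0.136,-0.245,0.033],"twist": [-0.075,0,0]}
    - {"dp": [-0.136,-0.245,0.033],"twist": [-0.075,0,0]}
    - {"dp": [-0.136,-0.245,0.033],"twist": [-0.075,0,0]}
    - {"dp": [-0.136,-0.245,0.033],"twist": [-0.075,0,0]}

```text
time_s: 5.72
tcp_pos: [0.5327, 0.0128, 0.1701]
orientation: [0.336, 1.568, 0.483]
contact_force: [0.0, 0.7, -0.2]
grip_width: 0.0301
```

```bash
python3 b.py board .0424 w2.png
python3 - <<'E'
from h import *
c=np.load("w2.npy",allow_pickle=True).item()
for q in("frame","capacitor"):
    for r in arm.tip_of("wrist",q)[:2]: print(q,r["confidence"],r["position"],onz(c,r["position"],.0424).round(4))
E
```

```text
board 0.84 [292.9, 123.5] rect mm ((464.703125, 13.878219604492188), (59.913047790527344, 102.13402557373047), 10.15555477142334) 8208
tip 0.86 [292.3, 124.4] [0.4651 0.0151 0.0424]
[0.53282901 0.01257537 0.17016568] 5.875
frame 0.94 [290.6, 124.1] [0.4651 0.0136 0.0424]
capacitor 0.96 [275.1, 258.2] [0.591  0.0183 0.0424]
```

```bash
python3 -c "
import cv2
a=cv2.imread('pics/w2.png');cv2.imwrite('pics/w2b.png',cv2.resize(a,(800,600),interpolation=cv2.INTER_CUBIC))"
```

```text
(no output)
```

View pics/w2b.png

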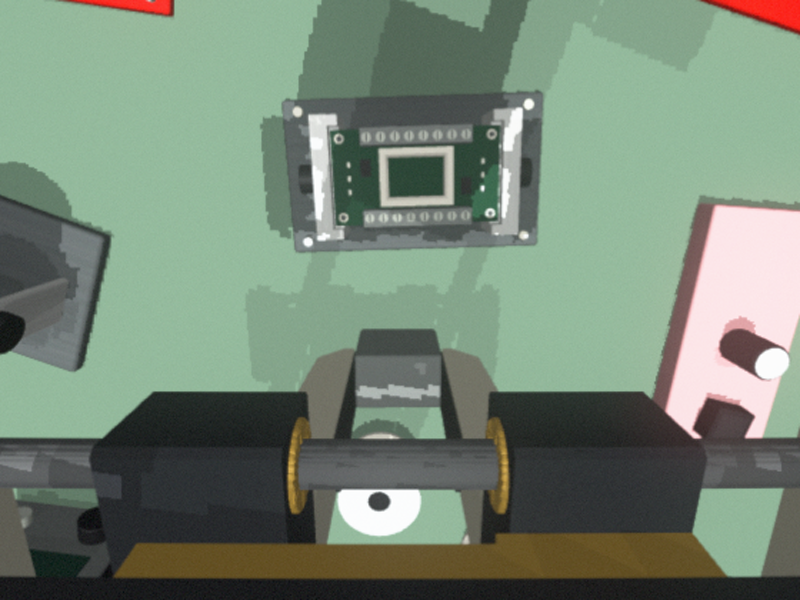

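```bash
cat > fr.py <<'E'
from h import *
import sys
c=np.load(sys.argv[1],allow_pickle=True).item();g=[float(v) for v in sys.argv[2].split(",")];fc=[int(v) for v in sys.argv[3].split(",")]
hsv=cv2.cvtColor(c["image"],cv2.COLOR_RGB2HSV)
m=(hsv[...,2]>150)&(hsv[...,0]<40)
w=np.zeros_like(m);d=int(sys.argv[4]);w[fc[1]-d:fc[1]+d,fc[0]-d:fc[0]+d]=1;m&=w
n,l,s,_=cv2.connectedComponentsWithStats(m.astype(np.uint8));i=1+s[1:,4].argmax();print("frame",s[i])
k,_=cv2.findContours((l==i).astype(np.uint8),cv2.RETR_EXTERNAL,cv2.CHAIN_APPROX_NONE);F=np.zeros(m.shape,np.uint8);cv2.drawContours(F,k,-1,1,-1)
print("FRAME",boxfit(c,F,np.array(g),.043,.033,(.0424,.0514)))
E
python3 fr.py w2.npy 465,14,8 291,124 30
python3 - <<'E'
from h import *
c=np.load("w2.npy",allow_pickle=True).item()
h=cv2.cvtColor(c["image"],cv2.COLOR_RGB2HSV)
print("tool yaw",np.degrees(np.arctan2(*tool()[1].as_matrix()[[1,0],1])))
r=arm.silhouettes("wrist","capacitor")[0];m=r["mask"];y,x=np.nonzero(m);print(r["confidence"],x.min(),x.max(),y.min(),y.max())
print("CAP",boxfit(c,m,np.array([533,13,8.]),.03,.02,(.1559,.1859)))
print(h[224:290:3,277].tolist());print(h[275,240:320:4].tolist());print(h[235,240:320:4].tolist())
E
```

```text
frame [266 102  51  42 884]
FRAME (array([464.13,  13.71,  10.12]), np.float64(0.96))
tool yaw 98.35974809961559Traceback (most recent call last):
  File "<stdin>", line 5, in <module>
IndexError: list index out of range
```

Run:
```python
from h import *
c=np.load("w2.npy",allow_pickle=True).item()
for z in(.1559,.1859): print([proj(c,[.5328+dx*np.cos(.146)-dy*np.sin(.146),.0126+dx*np.sin(.146)+dy*np.cos(.146),z]).round(1).tolist() for dx,dy in((-.01,-.015),(-.01,.015),(.01,-.015),(.01,.015))])
a=c["image"][222:292,236:322];cv2.imwrite("pics/c2.png",cv2.cvtColor(cv2.resize(a,None,fx=8,fy=8,interpolation=cv2.INTER_CUBIC),cv2.COLOR_RGB2BGR))
```

```text
[[252.1, 229.2], [304.0, 229.3], [252.8, 261.1], [303.2, 261.1]]
[[247.5, 249.1], [308.6, 249.1], [248.5, 285.7], [307.6, 285.7]]
```

View pics/c2.png

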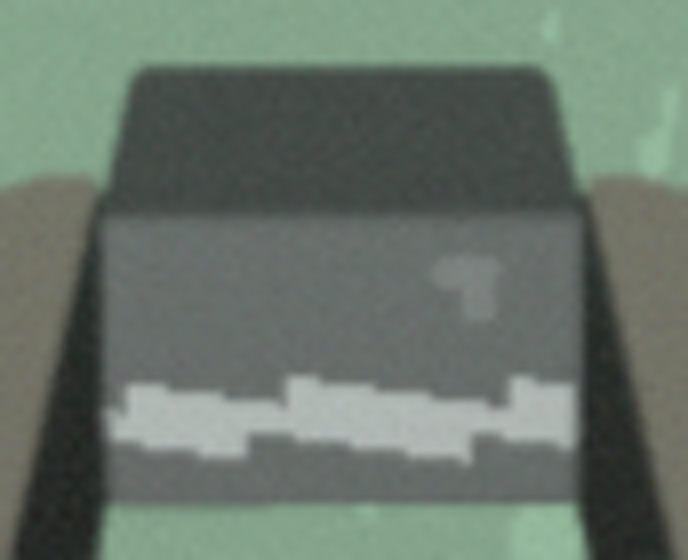

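>>> servo_tool:
  moves:
    - {"dp": [0.03,0.0128,-0.0128],"twist": [-0.031,0,0]}
    - {"dp": [0.06,0.0128,-0.0128],"twist": [-0.031,0,0]}
    - {"dp": [0.07,0.0128,-0.0128],"twist": [-0.031,0,0]}
    - {"dp": [0.07,0.0128,-0.0128],"twist": [-0.031,0,0]}
    - {"dp": [0.07,0.0128,-0.0128],"twist": [-0.031,0,0]}
    - {"dp": [0.07,0.0128,-0.0128],"twist": [-0.031,0,0]}

```text
time_s: 6.78
tcp_pos: [0.5194, 0.0227, 0.1012]
orientation: [-0.066, 1.566, 0.11]
contact_force: [0.4, -0.5, 0.4]
grip_width: 0.0302
```

```bash
python3 b.py frame .0424 w3.png
python3 - <<'E'
from h import *
c=np.load("w3.npy",allow_pickle=True).item()
u=proj(c,[.4641,.0137,.047]);print(u)
import subprocess;print(subprocess.run(["python3","fr.py","w3.npy","464,14,10",f"{int(u[0])},{int(u[1])}","42"],capture_output=True,text=True).stdout)
E
```

```text
frame 0.72 [276.8, 140.0] rect mm ((465.22271728515625, 14.079692840576172), (60.145484924316406, 101.19086456298828), 10.200823783874512) 13299
frame 0.55 [525.2, 255.0] rect mm ((537.817626953125, 215.42730712890625), (179.07546997070312, 54.40714645385742), 12.709989547729492) 8238
tip 0.84 [277.8, 139.6] [0.4625 0.0121 0.0424]
[0.5189274  0.0228577  0.10069831] 6.925
[279.70725736 142.90008183]
frame [ 246  118   68   53 1613]
FRAME (array([464.63,  13.69,  10.06]), np.float64(0.977))
```

View pics/w3.png

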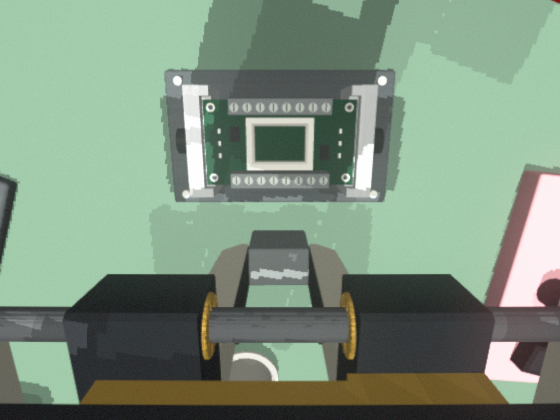

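```bash
cat > go.py <<'E'
from h import *
import sys
x,y,z,a=[float(v) for v in sys.argv[1:5]];a=np.radians(a)
Y=np.array([np.cos(a),np.sin(a),0]);X=np.array([0,0,-1.])
print(togo([x,y,z],R.from_matrix(np.c_[X,Y,np.cross(X,Y)])))
E
python3 go.py .4651 .0133 .075 100.1
```

```text
(array([ 0.0255,  0.    , -0.0548]), array([ 0.0003,  0.0037, -0.    ]))
```

>>> servo_tool:
  moves:
    - {"dp": [0,0,-0.03],"twist": [0,0.0037,0]}
    - {"dp": [0.01,0,-0.055],"twist": [0,0.0037,0]}
    - {"dp": [0.0255,0,-0.055],"twist": [0,0.0037,0]}
    - {"dp": [0.0255,0,-0.055],"twist": [0,0.0037,0]}
    - {"dp": [0.0255,0,-0.055],"twist": [0,0.0037,0]}
    - {"dp": [0.0255,0,-0.055],"twist": [0,0.0037,0]}

```text
time_s: 7.68
tcp_pos: [0.4656, 0.0131, 0.0756]
orientation: [-0.356, 1.57, -0.18]
contact_force: [-0.8, 0.4, 0.5]
grip_width: 0.0295
```

```bash
python3 go.py .4651 .0133 .0555 100.1
```

```text
(array([ 0.0201,  0.0002, -0.0005]), array([0.0005, 0.0011, 0.0004]))
```

>>> servo_tool:
  moves:
    - {"dp": [0.004,0,-0.0005],"twist": [0,0,0]}
    - {"dp": [0.008,0,-0.0005],"twist": [0,0,0]}
    - {"dp": [0.012,0,-0.0005],"twist": [0,0,0]}
    - {"dp": [0.016,0,-0.0005],"twist": [0,0,0]}
    - {"dp": [0.018,0,-0.0005],"twist": [0,0,0]}
    - {"dp": [0.018,0,-0.0005],"twist": [0,0,0]}

```text
time_s: 8.43
tcp_pos: [0.465, 0.0131, 0.0574]
orientation: [-0.315, 1.57, -0.139]
contact_force: [-0.9, -0.7, -1.4]
grip_width: 0.0296
```

>>> servo_tool:
  moves:
    - {"dp": [0.0015,0,0],"twist": [0,0,0]}
    - {"dp": [0.003,0,0],"twist": [0,0,0]}
    - {"dp": [0.003,0,0],"twist": [0,0,0]}

```text
time_s: 8.8
tcp_pos: [0.4656, 0.0131, 0.056]
orientation: [-0.357, 1.568, -0.18]
contact_force: [-4.1, 1.0, 15.9]
grip_width: 0.0296
```

>>> servo_tool:
  moves:
    - {"dp": [0,0,0],"twist": [0,0,0]}
    - {"dp": [0,0,0],"twist": [0,0,0]}
    - {"dp": [0,0,0],"twist": [0,0,0]}
    - {"dp": [-0.02,0,0],"twist": [0,0,0]}
    - {"dp": [-0.06,0,0.02],"twist": [0,0,0]}
    - {"dp": [-0.09,0,0.055],"twist": [0,0,0]}
    - {"dp": [-0.09,0,0.055],"twist": [0,0,0]}
    - {"dp": [-0.09,0,0.055],"twist": [0,0,0]}
  gripper: 0.7

```text
time_s: 9.8
tcp_pos: [0.5182, 0.0229, 0.145]
orientation: [-2.247, 1.571, -2.069]
contact_force: [0.6, 0.0, -0.3]
grip_width: 0.065
```

```bash
python3 b.py capacitor .0574 w4.png
python3 - <<'E'
from h import *
c=np.load("w4.npy",allow_pickle=True).item()
u=proj(c,[.465,.0135,.055]).astype(int);print(u)
for dz in(0,.004,.009): print(dz,[proj(c,[.465+dx*.985-dy*.1745,.0135+dx*.1745+dy*.985,.0724+dz]).round(1).tolist() for dx,dy in((-.01,-.015),(-.01,.015),(.01,-.015),(.01,.015))])
print((u-[70,50]))
a=c["image"][max(u[1]-50,0):u[1]+50,u[0]-70:u[0]+70];cv2.imwrite("pics/c4.png",cv2.cvtColor(cv2.resize(a,None,fx=5.5,fy=5.5,interpolation=cv2.INTER_CUBIC),cv2.COLOR_RGB2BGR))
E
```

```text
capacitor 0.81 [278.5, 144.4] rect mm ((465.37884521484375, 13.018213272094727), (22.35575294494629, 31.91351890563965), 10.166682243347168) 1241
[0.51782037 0.0228585  0.14477636] 9.95
[278 142]
0 [[257.4, 129.8], [299.9, 129.9], [257.8, 158.3], [299.4, 158.4]]
0.004 [[257.0, 130.0], [300.3, 130.1], [257.4, 159.0], [299.7, 159.1]]
0.009 [[256.6, 130.3], [300.7, 130.4], [257.0, 159.8], [300.2, 159.9]]
[208  92]
```

View pics/c4.png

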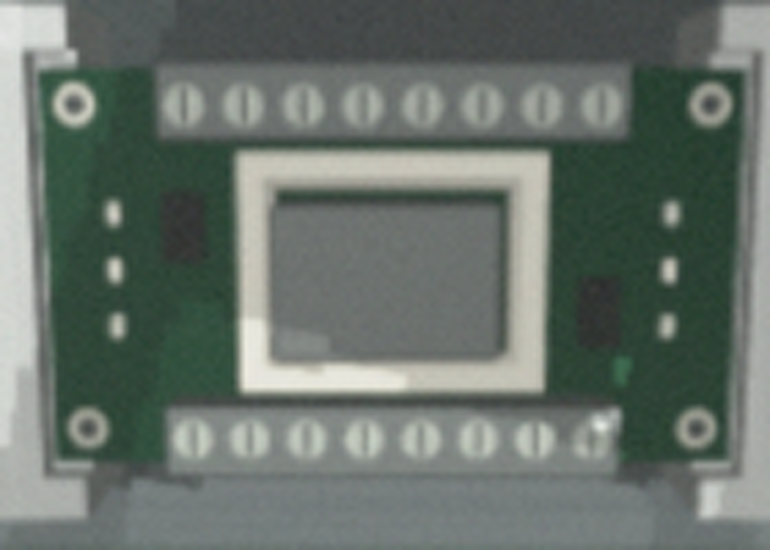

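```bash
python3 go.py .4646 .0137 .10 10.06
```

```text
(array([ 0.0448,  0.0003, -0.054 ]), array([ 1.572e+00, -7.000e-04,  5.000e-04]))
```

>>> servo_tool:
  gripper: 1.0
  moves:
    - {"dp": [0,0,-0.02],"twist": [0.17,0,0]}
    - {"dp": [0,0,-0.04],"twist": [0.34,0,0]}
    - {"dp": [0,0,-0.054],"twist": [0.51,0,0]}
    - {"dp": [0,0,-0.054],"twist": [0.68,0,0]}
    - {"dp": [0,0,-0.054],"twist": [0.85,0,0]}
    - {"dp": [0.01,0,-0.054],"twist": [1.02,0,0]}
    - {"dp": [0.02,0,-0.054],"twist": [1.19,0,0]}
    - {"dp": [0.03,0,-0.054],"twist": [1.36,0,0]}
    - {"dp": [0.04,0,-0.054],"twist": [1.53,0,0]}
    - {"dp": [0.045,0,-0.054],"twist": [1.572,0,0]}
    - {"dp": [0.045,0,-0.054],"twist": [1.572,0,0]}
    - {"dp": [0.045,0,-0.054],"twist": [1.572,0,0]}

```text
time_s: 11.45
tcp_pos: [0.4642, 0.0134, 0.0997]
orientation: [-1.859, 1.569, 3.029]
contact_force: [0.5, -0.2, 0.8]
grip_width: 0.0934
```

```bash
python3 go.py .4646 .0137 .0295 10.06
```

```text
(array([ 0.0702,  0.0005, -0.0002]), array([ 0.0008, -0.0004,  0.0013]))
```

>>> servo_tool:
  moves:
    - {"dp": [0.03,0,0],"twist": [0,0,0]}
    - {"dp": [0.05,0,0],"twist": [0,0,0]}
    - {"dp": [0.065,0,0],"twist": [0,0,0]}
    - {"dp": [0.0705,0,0],"twist": [0,0,0]}
    - {"dp": [0.0705,0,0],"twist": [0,0,0]}
    - {"dp": [0.0705,0,0],"twist": [0,0,0]}

```text
time_s: 12.2
tcp_pos: [0.4647, 0.0133, 0.0298]
orientation: [-0.66, 1.571, -2.054]
contact_force: [-0.5, -0.1, 0.2]
grip_width: 0.0929
```

>>> servo_tool:
  moves:
    - {"dp": [0,0,0],"twist": [0,0,0]}
    - {"dp": [0,0,0],"twist": [0,0,0]}
    - {"dp": [0,0,0],"twist": [0,0,0]}
    - {"dp": [0,0,0],"twist": [0,0,0]}
    - {"dp": [0,0,0],"twist": [0,0,0]}
    - {"dp": [0,0,0],"twist": [0,0,0]}
  gripper: 0.5
  grip_force: 30

```text
time_s: 12.95
tcp_pos: [0.4642, 0.0133, 0.0298]
orientation: [-1.595, 1.57, -2.989]
contact_force: [-2.2, -0.2, 3.8]
grip_width: 0.0559
```

>>> servo_tool:
  moves:
    - {"dp": [-0.005,0,0],"twist": [0,0,0]}
    - {"dp": [-0.015,0,0],"twist": [0,0,0]}
    - {"dp": [-0.03,0,0],"twist": [0,0,0]}
    - {"dp": [-0.06,0,0],"twist": [0,0,0]}
    - {"dp": [-0.1,0,0],"twist": [0,0,0]}
    - {"dp": [-0.14,0,0],"twist": [0,0,0]}
    - {"dp": [-0.19,0,0.01],"twist": [0,0,0]}
    - {"dp": [-0.23,0,0.04],"twist": [0,0,0]}
    - {"dp": [-0.25,0,0.06],"twist": [0,0,0]}
    - {"dp": [-0.25,0,0.06],"twist": [0,0,0]}
    - {"dp": [-0.25,0,0.06],"twist": [0,0,0]}
    - {"dp": [-0.25,0,0.06],"twist": [0,0,0]}

```text
time_s: 14.45
tcp_pos: [0.4741, -0.0448, 0.2786]
orientation: [-2.023, 1.567, 2.867]
contact_force: [-0.4, -0.4, -2.9]
grip_width: 0.0559
```

```bash
cat > d.py <<'E'
from h import *
for n in("wrist","top","scene"):
    c=arm.capture(n);save(c,n+"5.png");np.save(n+"5",c,allow_pickle=True)
    for q,z in(("camera",0),("focus",.229)):
        for r in arm.tip_of(n,q)[:1]: print(n,q,r["confidence"],r["position"],onz(c,r["position"],z).round(4))
print(arm.get_obs()["time_s"])
c=np.load("wrist5.npy",allow_pickle=True).item()
a=c["image"];cv2.imwrite("pics/w5.png",cv2.cvtColor(cv2.resize(a,(800,600),interpolation=cv2.INTER_CUBIC),cv2.COLOR_RGB2BGR))
E
python3 d.py
```

```text
top camera 0.56 [350.7, 186.5] [ 0.5725 -0.2546  0.    ]
top focus 0.76 [357.6, 191.2] [ 0.5329 -0.241   0.229 ]
scene camera 0.68 [205.2, 226.0] [ 0.5675 -0.2734 -0.    ]
14.9
```

View pics/w5.png

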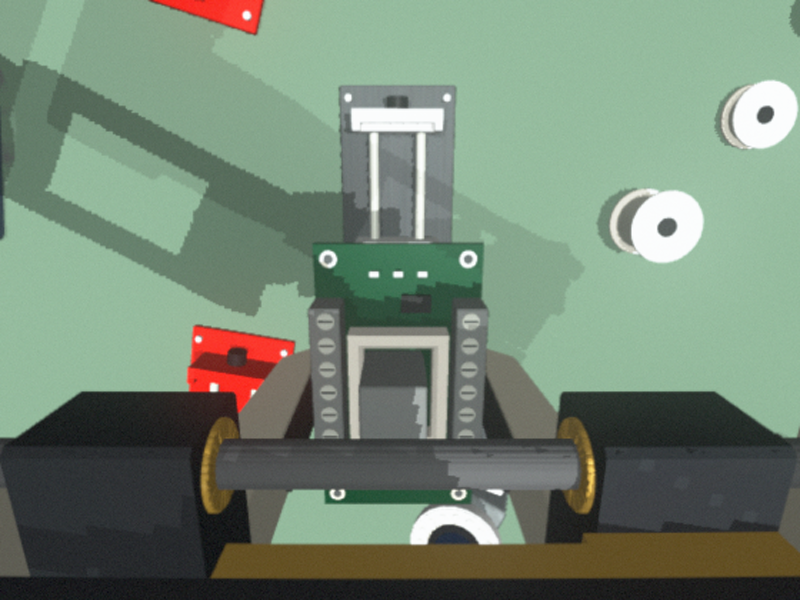

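```bash
cat > ring.py <<'E'
from h import *
cs={};ims=[];L=[]
for n,(u,v) in(("top",(357,188)),("scene",(206,204))):
    c=np.load(n+"5.npy",allow_pickle=True).item();cs[n]=c
    im=c["image"];h=cv2.cvtColor(im,cv2.COLOR_RGB2HSV);m=((h[...,2]>165)&(h[...,1]<35)).astype(np.uint8)
    w=np.zeros_like(m);w[v-22:v+22,u-22:u+22]=1;m*=w
    _,l,s,_=cv2.connectedComponentsWithStats(m);i=1+s[1:,4].argmax()
    k=max(cv2.findContours((l==i).astype(np.uint8),cv2.RETR_EXTERNAL,cv2.CHAIN_APPROX_NONE)[0],key=len);e=cv2.fitEllipse(k);print(n,s[i],e);L.append(ray(c,e[0]))
    a=im[v-40:v+40,u-40:u+40];a=cv2.resize(a,(400,400),interpolation=cv2.INTER_CUBIC);ims.append(a)
(o1,d1),(o2,d2)=L
t=np.linalg.lstsq(np.c_[d1,-d2],o2-o1,rcond=None)[0];a,b=o1+t[0]*d1,o2+t[1]*d2;print("ring",a,b,np.linalg.norm(a-b)*1e3)
cv2.imwrite("pics/ring.png",cv2.cvtColor(np.hstack(ims),cv2.COLOR_RGB2BGR))
E
python3 ring.py
```

```text
top [343 175  26  24 313] ((356.1525573730469, 185.78262329101562), (22.706222534179688, 25.66253662109375), 119.96253204345703)
scene [193 191  30  29 320] ((205.65968322753906, 204.29148864746094), (23.236818313598633, 26.399160385131836), 76.32563781738281)
ring [ 0.55986078 -0.25215903  0.1316237 ] [ 0.55939415 -0.25155     0.13147346] 0.7818056529768751
```

View pics/ring.png

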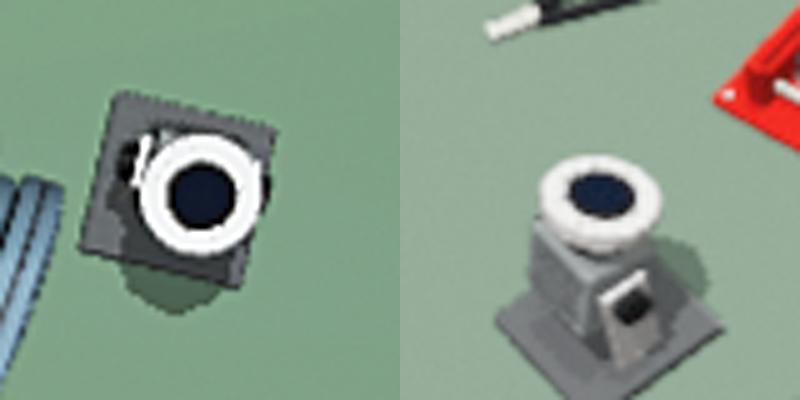

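Run:
```python
from h import *
ct=np.load("top5.npy",allow_pickle=True).item();cs=np.load("scene5.npy",allow_pickle=True).item()
def nav(c,u,v):
    h=cv2.cvtColor(c["image"],cv2.COLOR_RGB2HSV);m=((h[...,0]>95)&(h[...,0]<130)&(h[...,1]>90)&(h[...,2]<110)).astype(np.uint8);w=np.zeros_like(m);w[v-10:v+10,u-10:u+10]=1
    y,x=np.nonzero(m*w);print(len(x));return x.mean(),y.mean()
pt,ps=nav(ct,357,187),nav(cs,206,203);print(pt,ps)
(o1,d1),(o2,d2)=ray(ct,pt),ray(cs,ps)
t=np.linalg.lstsq(np.c_[d1,-d2],o2-o1,rcond=None)[0];a,b=o1+t[0]*d1,o2+t[1]*d2;print("lens",a,b)
lens=(a+b)/2
W=np.array([onz(ct,[317+x/5-.4,148+y/5-.4],.006) for x,y in((117,92),(277,130),(241,288),(80,248))]);print(W.round(3))
print("base c",W.mean(0),[np.linalg.norm(W[i]-W[i-1]).round(3) for i in range(4)])
e=(W[0]-W[1]+W[3]-W[2]);f=W[0]-W[3]+W[1]-W[2];print("yaw",np.degrees(np.arctan2(-e[0],e[1])),np.degrees(np.arctan2(f[1],f[0])))
```

```text
90
55
(np.float64(356.81111111111113), np.float64(186.53333333333333)) (np.float64(205.74545454545455), np.float64(202.21818181818182))
lens [ 0.5568076  -0.25313661  0.13824321] [ 0.55632234 -0.25250332  0.13808686]
[[ 0.64  -0.218  0.006]
 [ 0.616 -0.325  0.006]
 [ 0.51  -0.301  0.006]
 [ 0.535 -0.194  0.006]]
base c [ 0.57543119 -0.25927556  0.006     ] [np.float64(0.108), np.float64(0.11), np.float64(0.109), np.float64(0.11)]
yaw -12.957423367432998 -12.86439750410245
```

```bash
cat > fin.py <<'E'
from h import *
import sys
a=np.radians(-12.9);t=np.radians(18);xh=np.array([np.cos(a),np.sin(a),0]);up=np.array([0,0,1.])
z=-np.sin(t)*xh+np.cos(t)*up;x=np.cos(t)*xh+np.sin(t)*up
F=np.array([.5267,-.2471,.229]);Rt=R.from_matrix(np.c_[-z,x,np.cross(-z,x)])
for k in(.04,0): print(togo(F+z*(-.0102+k),Rt))
E
python3 fin.py
```

```text
(array([0.0224, 0.007 , 0.2038]), array([ 0.3987, -0.063 ,  0.3111]))
(array([0.0604, 0.0185, 0.2086]), array([ 0.3987, -0.063 ,  0.3111]))
```

>>> servo_tool:
  moves:
    - {"dp": [0,0.001,0.01],"twist": [0.04,-0.006,0.03]}
    - {"dp": [0,0.002,0.03],"twist": [0.08,-0.013,0.062]}
    - {"dp": [0,0.003,0.06],"twist": [0.14,-0.022,0.11]}
    - {"dp": [0,0.004,0.09],"twist": [0.2,-0.031,0.155]}
    - {"dp": [0.005,0.005,0.12],"twist": [0.26,-0.041,0.2]}
    - {"dp": [0.01,0.006,0.15],"twist": [0.32,-0.05,0.25]}
    - {"dp": [0.016,0.007,0.18],"twist": [0.37,-0.058,0.29]}
    - {"dp": [0.022,0.007,0.197],"twist": [0.399,-0.063,0.311]}
    - {"dp": [0.022,0.007,0.204],"twist": [0.399,-0.063,0.311]}
    - {"dp": [0.022,0.007,0.204],"twist": [0.399,-0.063,0.311]}
    - {"dp": [0.022,0.007,0.204],"twist": [0.399,-0.063,0.311]}

```text
time_s: 16.27
tcp_pos: [0.518, -0.2446, 0.2581]
orientation: [1.571, 1.257, -0.224]
contact_force: [0.6, -0.7, -1.3]
grip_width: 0.056
```

```bash
python3 fin.py
```

```text
(array([ 0.0006, -0.0004,  0.0005]), array([ 0.0006, -0.0003, -0.    ]))
(array([ 0.0406, -0.0004,  0.0005]), array([ 0.0006, -0.0003, -0.    ]))
```

>>> servo_tool:
  moves:
    - {"dp": [0.005,0,0],"twist": [0,0,0]}
    - {"dp": [0.013,0,0],"twist": [0,0,0]}
    - {"dp": [0.022,0,0],"twist": [0,0,0]}
    - {"dp": [0.031,0,0],"twist": [0,0,0]}
    - {"dp": [0.038,0,0],"twist": [0,0,0]}
    - {"dp": [0.0405,0,0],"twist": [0,0,0]}
    - {"dp": [0.0405,0,0],"twist": [0,0,0]}
    - {"dp": [0.0405,0,0],"twist": [0,0,0]}
    - {"dp": [0.0405,0,0],"twist": [0,0,0]}

```text
time_s: 17.4
tcp_pos: [0.5303, -0.2476, 0.2199]
orientation: [1.57, 1.256, -0.225]
contact_force: [0.2, 0.6, -1.4]
grip_width: 0.0561
```

```bash
python3 fin.py
python3 - <<'E'
from h import *
a=[]
for n in("wrist","scene"):
    c=arm.capture(n);np.save(n+"6",c,allow_pickle=True)
    for q in("board","capacitor"):
        for r in arm.tip_of(n,q)[:1]: print(n,q,r["confidence"],r["position"],onz(c,r["position"],.2376).round(4))
    print("exp",proj(c,[.5239,-.2465,.2376]))
    im=c["image"];a.append(cv2.resize(im[200:400,140:420] if n=="wrist" else im[120:260,108:304],(400,286),interpolation=cv2.INTER_CUBIC))
cv2.imwrite("pics/f.png",cv2.cvtColor(np.hstack(a),cv2.COLOR_RGB2BGR));print(arm.get_obs()["time_s"])
E
```

```text
(array([-0.0396, -0.0006,  0.0003]), array([ 0.0007,  0.0001, -0.0007]))
(array([ 0.0004, -0.0006,  0.0003]), array([ 0.0007,  0.0001, -0.0007]))
wrist capacitor 0.8 [273.9, 288.8] [ 0.5231 -0.2535  0.2376]
exp [272.33460975 276.29352772]
scene board 0.73 [211.9, 175.0] [ 0.518  -0.2417  0.2376]
scene capacitor 0.65 [190.3, 165.7] [ 0.5269 -0.3182  0.2376]
exp [209.33596865 175.56657009]
17.7
```

View pics/f.png

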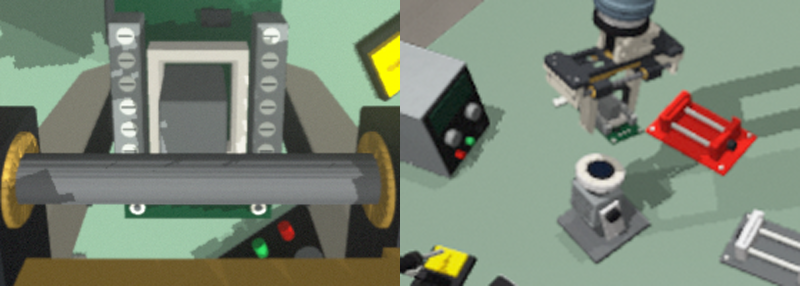

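```bash
python3 -c "
from cell import arm
o=arm.get_obs();print(o['grip_width'],abs(o['joint_vel']).max());print(arm.close_job())"
```

```text
0.05543815783817993 0.0024016377801097336
the job is handed in; nothing more can be done
None
```

I put the box capacitor into the frame, lifted the board and handed the job in with the gripper holding it in front of the inspection camera. That was at about 17.7 s of the 54 s; no verdict was reported.

- **Capacitor:** it stopped on the board at the expected depth, with a 16 N push. After I opened the gripper, a wrist view showed it seated in the frame. I skipped a separate push from above.
- **Board at the camera:** by the arm's own reading, the tool is within 1 mm and 0.1° of the planned pose. I found the lens and the camera's heading in the top and scene pictures. The base and the lens gave camera positions that agree to about 2 mm.
- **Grip:** the opening is 55–56 mm, matching the board's 56 mm width, and the arm was at rest at hand-in.
- **Disagreements:** in the last scene picture the detector put the board about 8 mm from the planned point. Its two capacitor readings did not fit: the scene one was about 70 mm off, and the wrist one about 12 pixels (about 7 mm) off. I trusted the arm's reading and the final picture, which shows the capacitor in the frame and the board held over the lens.

I did not measure the other parts and tools again at the end, but nothing was sent near them.

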